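# Switch off the finishing unit at its T-handle isolator

## Robot

A 6-joint arm with a two-finger parallel gripper is mounted at the origin on the work surface. World frame = base frame: x ahead of the robot, y to its left, z up, the work surface at z = 0. Lengths are in m, angles in degrees, forces in N, time in s.
With the tool pointing down it reaches from about 0.25 to 0.8 m from the base axis. Payload 3.9 kg.
Tool frame: the origin (TCP) lies between the finger pads; the fingertips stand 11 mm ahead of it and the grasp point (between the pads) lies 8 mm behind it; z points along the fingers, y is the line along which they close (so a half turn about z gives the same grasp; the last joint's range is limited). The gripper opens to 85 mm and grips with 20 to 120 N. Pads are 22 mm wide; open, the fingers measure 114 mm over their backs; the gripper's body (76 mm by 85 mm) begins 54 mm behind the grasp point. The pads swing forward as they close: fully open they stand 13 mm farther back than shut.
Start: joints at [-64.4, 14.897, -7.913, 67.191, 0, 90], TCP at [0.227, -0.473, 0.242] pointing down, gripper open.
Joint ranges: [-159.42, 159.42], [-47.68, 98.78], [-73.54, 78.23], [-108.79, 121.32], [-90, 84.71], [-180, 180]. Speed limits (degrees/s): [147.25, 147.25, 180, 180, 180, 180].

## Interface

Orientations are given as [roll, pitch, yaw] about the fixed x, y, z axes, in that order (R = Rz(yaw) Ry(pitch) Rx(roll)).
In Python, from rig import manip gives the robot as it stands.
- The arm moves only by the tool play_rows, never from a script. Its argument "series" is a list that holds one entry, the list of rows, each a list of 6 numbers: the shift along the world's x, y, z in units of 0.25 m (1.0 is 0.25 m), then the turn, a rotation vector about the world's x, y, z in units of 45 degrees (1.0 is 45 degrees). In form: [[[x, y, z, ax, ay, az], ...]]. A call has 1 to 8 rows; each row shifts and turns the commanded pose from where the row before left it; what a row does not reach is not made up. A row lasts 1/10 s, in which the tool goes at most 50 mm and 8.59 degrees, less where a joint would pass 70% of its speed; a pose out of reach is approached as far as the arm can. A call with a number of a shift or a turn outside -1 to 1 is refused whole. A call with a gripper value outside its range is refused whole. "jaw" is the opening, from -1 (shut) to 1 (fully open), set as the call begins (left out, the last holds). The fingers move at their own pace and stop on an object; "grip_force" is the grip in N (left out, the last holds). Time passes only in rows, so rows that do not move let the fingers close. It gives the time, the measured TCP pose, the force, the opening and the grip force at its end, in the units of the state.
- manip.state(): the state, without advancing time (a new reading comes with each control period).
- manip.get_image(name): name is "scene" or "top"; returns the picture (480x640x3 uint8, red, green, blue); there is no depth.
- manip.get_calibration(name): a dict with "mtx" (3x3 intrinsics, pixels), "k1" (the pictures are not rectified: a ray, as slopes to the right and down, at radius r is drawn at 1 + k1 r^2 times it, then the intrinsics apply), "R" (3x3) and "t" (3): a world point X has camera coordinates R X + t. Camera axes: x right, y down, z forward; pixel columns grow to the right and rows downward; lengths in m; the calibration is good to about 2 mm. A picture is of the moment at which its call begins. get_calibration takes no time and is no camera call.
- manip.sign_off(): hands the job in; it is judged then, once.
Trained networks look in the newest picture that a camera, given by its name, has taken for a name from the list of things; names that differ only in an ending like _2 or _b are one class to them, and where a whole thing is asked for, a point or a joint stands for the part that bears it (a point fixed in the world has none). Each returns a list of dicts, best first, with "confidence" (0 to 1); they miss things now and then, are a little off and sometimes report something else, mostly with a low value. They report only what shows in the picture. A call takes as long as a camera call.
- manip.masks_of(camera, target): "region" (480x640 bool, what is visible of it).
- manip.mark_of(camera, target): "location" ([x, y, z] in m, in world coordinates, good to about 4 mm: a listed point, or the origin of a listed thing).
The state is a dict: "t": time; "joint_pos": joint angles; "qd": joint speeds; "joint_torque": joint torques, N m; "ee_pos": TCP position; "ee_rot": TCP orientation; "force": force on the tool from outside, world axes, zero at the start; "wrist_torque": the same for the moment, N m; "finger_gap": finger opening in m; "finger_force": force on a finger pad.
Only numpy, scipy, OpenCV 4.12 (cv2) and the standard library are available. Lean on these libraries where they do the work, as an engineer would, in place of code of your own. Each camera call takes 0.05 s, during which the arm holds its last target. There are 200 camera calls.

## Task

The red finishing unit is about to be unloaded, so switch it off: throw the T-shaped handle of its isolator on the bench right over from the side it leans to now to its opposite stop, so that it rests there by itself. Do not operate the other switch, the shorter one with the ball-ended lever, which keeps the air extraction running.

Things in the scene. Friction and masses are not known exactly. Their poses are not given: they have to be found in the camera images.
- isolator (a joint): T-handle angle: 0 rad = on, where it starts, leaning 0.7 rad (40 deg) from vertical on its stop; 1.4 = off, leaning 40 deg the opposite way on the other stop; 0.7 = upright. Its weight (0.3 kg) holds it on either stop: about 2 N on the bar moves it; 0.1 rad or more past upright it falls by itself (under 1 s) to the other stop and stays; short of that it falls back
- isolator_bar (a point): centre of the T-handle's crossbar: a round steel bar, 20 mm in diameter, 70 mm long, level along its own y axis (parallel to the hinge), on top of a flat steel stem (8 mm thick, 16 mm wide along y). It moves with the handle on a circle of 95 mm radius about isolator_hinge: about 135 mm above the bench at either stop, 157 mm when upright
- isolator_hinge (a point): middle of the T-handle's hinge pin, 62 mm above the bench, fixed in the isolator: a grey metal enclosure 120 x 85 mm and 50 mm high (with hinge cheeks to 70 mm), screwed to the bench, its steel foot 150 mm long in x. Axes: z up, y along the hinge pin; the handle starts leaning towards this point's -x and must be thrown towards its +x
- vent_ball (a point): centre of the steel ball, 28 mm in diameter, on the thin round lever of the other switch (air extraction), to be left as it is: a similar, smaller grey box 100 x 75 mm, 50 mm high, its lever 65 mm from hinge to ball centre, the ball about 112 mm above the bench. It too tips between two stops

How it is judged:
By the outcome, as a careful person would: the job done as asked, in the order asked, and still so for the second after the job is handed in, with the robot touching nothing.
It also fails if it takes over 34 s, if anything falls off the work surface, if the arm or the gripper's body presses on something with over 40 N, if the wrist force passes 120 N, or if a joint passes its speed limit or range.

## Working session

There is one attempt and no reset: what is moved stays moved. The work goes in short steps, Python scripts to look and compute and a tool call to move; the robot and the scene stay as the last step left them, time stands still between calls to the robot, and variables do not carry over. Pictures are saved under pics/ and viewed, at most 10 in all, crops included, and the job is handed in when it is done.

Besides the shell and the picture viewer there is one more tool, called after ">>>" as a command line: name --argument value ..., lists and objects as JSON in quotes. play_rows: Moves the arm, as the interface text tells. Its arguments: {"type":"object","properties":{"series":{"type":"array","items":{"type":"array","items":{"type":"array","items":{"type":"number"}}}},"jaw":{"type":"number"},"grip_force":{"type":"number"}},"required":["series"]}

```bash
mkdir -p pics
python3 - <<'E'
from rig import manip
import cv2
for c in("scene","top"):
    im=manip.get_image(c); cv2.imwrite(f"pics/{c}0.png",im[:,:,::-1])
    for n in("isolator_bar","isolator_hinge","vent_ball"):
        print(c,n,[(d["confidence"],d["location"]) for d in manip.mark_of(c,n)][:3])
print(manip.state())
E
```

```text
scene isolator_bar [(0.98, [0.5401, 0.1117, 0.1308])]
scene isolator_hinge [(0.62, [0.5982, 0.1375, 0.0613])]
scene vent_ball [(0.75, [0.4671, -0.137, 0.1103]), (0.59, [0.5989, 0.1373, 0.0609])]
top isolator_bar [(0.58, [0.5452, 0.1163, 0.1392])]
top isolator_hinge [(0.9, [0.6007, 0.14, 0.0609])]
top vent_ball [(0.86, [0.4646, -0.1385, 0.1107])]
{'t': 0.4, 'joint_pos': array([-6.44010120e+01,  1.49037505e+01, -7.92362969e+00,  6.71910744e+01,
       -6.71451856e-04,  9.00002873e+01]), 'qd': array([-0.09381117, -0.15206529,  0.02472723, -0.05614289,  0.0331426 ,
        0.02422692]), 'joint_torque': array([ 6.45103355e-04, -4.05163908e+01,  2.53867364e+01,  6.28278125e-03,
        4.10968573e-05, -9.48358490e-06]), 'ee_pos': array([ 0.22678579, -0.4733683 ,  0.24216825]), 'ee_rot': array([-1.79981545e+02,  6.71544350e-04,  2.55987009e+01]), 'force': array([ 0.10042982, -0.68219849,  0.21680587]), 'wrist_torque': array([-0.00443412, -0.05637121, -0.0457068 ]), 'finger_force': 0.0, 'finger_gap': 0.08554529017447086}
```

View pics/scene0.png

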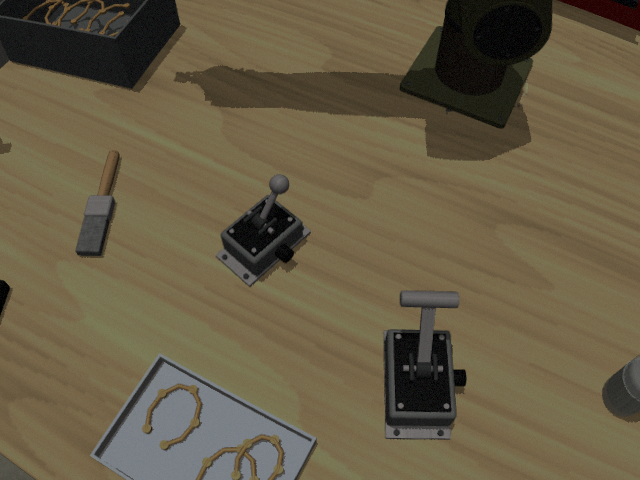

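View pics/top0.png

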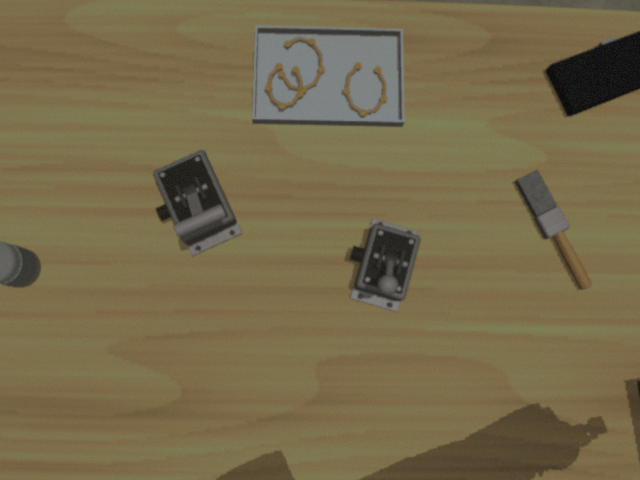

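The top view shows the isolator near (195,205) with its bar at (200,225), leaning down the image towards the robot. The vent switch is near (388,260) with its ball at (388,284). In the scene view the bar is at (430,298) and the ball at (279,184), so both agree with the network marks. The throw direction has a yaw of about 24°, and the tool's yaw is already 25.6°. I'll shut the gripper and go behind the bar, away from the throw direction.

>>> play_rows --series '[[[0.068,0.142,0,0,0,0],[0.068,0.142,0,0,0,0],[0.068,0.142,0,0,0,0],[0.068,0.142,0,0,0,0],[0.068,0.142,0,0,0,0],[0.068,0.142,0,0,0,0],[0.068,0.142,0,0,0,0],[0.068,0.142,0,0,0,0]]]' --jaw -1 --grip_force 30

```text
t: 1.2
ee_pos: [0.3633, -0.188, 0.2425]
ee_rot: [180.0, -0.0, 25.6]
force: [0.7, -0.3, -0.4]
finger_gap: -0.0004
finger_force: 0.0
```

>>> play_rows --series '[[[0.068,0.142,0,0,0,0],[0.068,0.142,0,0,0,0],[0.068,0.142,0,0,0,0],[0.068,0.142,0,0,0,0],[0.068,0.142,0,0,0,0],[0.068,0.142,0,0,0,0],[0.068,0.142,0,0,0,0],[0.068,0.142,0,0,0,0]]]'

```text
t: 2.0
ee_pos: [0.4993, 0.0962, 0.2424]
ee_rot: [180.0, -0.0, 25.6]
force: [0.3, -0.9, -0.3]
finger_gap: 0.0001
finger_force: 0.0
```

>>> play_rows --series '[[[0,0,0,0,0,0],[0,0,0,0,0,0],[0,0,0,0,0,0]]]'

```text
t: 2.3
ee_pos: [0.4982, 0.0939, 0.2422]
ee_rot: [180.0, 0.1, 25.6]
force: [-0.7, 0.2, -1.3]
finger_gap: 0.0
finger_force: 0.0
```

Run:
```python
from rig import manip
import cv2
for c in("scene","top"):
    im=manip.get_image(c); cv2.imwrite(f"pics/{c}1.png",im[:,:,::-1])
    for n in("isolator_bar","isolator_hinge"):
        print(c,n,[(d["confidence"],d["location"]) for d in manip.mark_of(c,n)][:3])
s=manip.state();print(s["t"],s["ee_pos"],s["ee_rot"],s["joint_pos"])
```

```text
scene isolator_bar [(0.85, [0.5406, 0.1162, 0.1327])]
scene isolator_hinge [(0.83, [0.6, 0.1373, 0.0614])]
top isolator_bar [(0.61, [0.601, 0.1392, 0.0625])]
top isolator_hinge [(0.84, [0.6, 0.1409, 0.0628])]
2.6 [0.49865041 0.09383249 0.24250558] [ 1.79996021e+02 -1.31356519e-02  2.55283018e+01] [ 1.06571848e+01  1.31591534e+01 -1.02507497e+01  6.65763799e+01
 -4.74876369e-04  1.65128883e+02]
```

View pics/scene1.png

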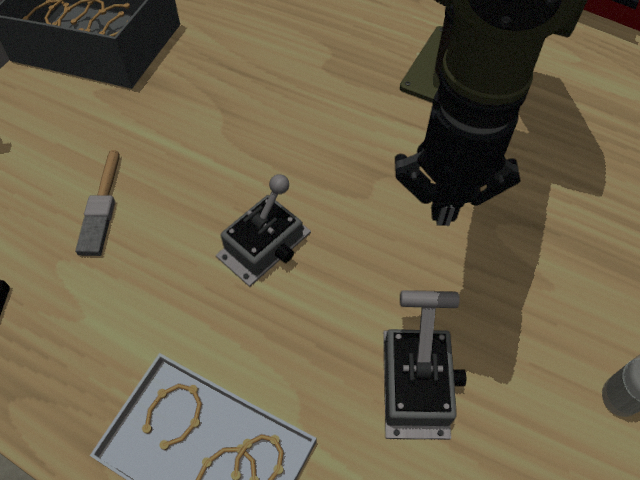

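The shut gripper is at (445,210), clear behind the bar at (430,298), and the vent lever is untouched. Next I descend and push.

>>> play_rows --series '[[[0,0,-0.107,0,0,0],[0,0,-0.107,0,0,0],[0,0,-0.107,0,0,0],[0,0,-0.107,0,0,0],[0,0,0,0,0,0],[0,0,0,0,0,0]]]'

```text
t: 3.2
ee_pos: [0.4986, 0.0943, 0.1356]
ee_rot: [-180.0, 0.0, 25.6]
force: [-0.2, 0.4, 1.1]
finger_gap: 0.0001
finger_force: 0.0
```

>>> play_rows --series '[[[0.0366,0.0162,0,0,0,0],[0.0366,0.0162,0,0,0,0],[0.0366,0.0162,0,0,0,0],[0.0366,0.0162,0,0,0,0],[0,0,0,0,0,0]]]'

```text
t: 3.7
ee_pos: [0.537, 0.1114, 0.1358]
ee_rot: [180.0, -0.1, 25.6]
force: [-1.2, -0.9, -0.1]
finger_gap: 0.0001
finger_force: 0.5
```

>>> play_rows --series '[[[0.0366,0.0162,0,0,0,0],[0.0366,0.0162,0,0,0,0],[0,0,0,0,0,0]]]'

```text
t: 4.0
ee_pos: [0.5562, 0.1198, 0.1356]
ee_rot: [180.0, -0.2, 25.6]
force: [0.2, 0.4, -1.2]
finger_gap: 0.0002
finger_force: 0.0
```

Run:
```python
from rig import manip
import cv2
im=manip.get_image("scene"); cv2.imwrite("pics/scene2.png",im[100:,200:,::-1])
for n in("isolator_bar",):
    print([(d["confidence"],d["location"]) for d in manip.mark_of("scene",n)][:3])
```

```text
[(0.79, [0.5723, 0.1289, 0.1512])]
```

View pics/scene2.png

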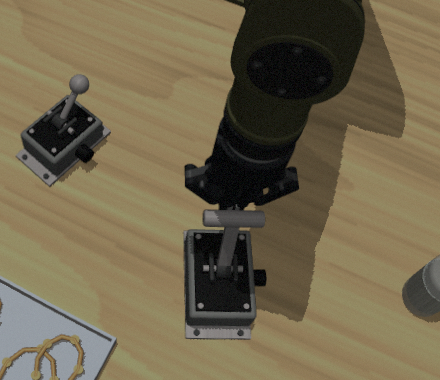

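The fingers press on the middle of the bar (crop (233,218)) and the handle is rising. I'll push on past upright.

>>> play_rows --series '[[[0.0366,0.0162,0,0,0,0],[0.0366,0.0162,0,0,0,0],[0.0366,0.0162,0,0,0,0],[0.0366,0.0162,0,0,0,0],[0.0366,0.0162,0,0,0,0],[0,0,0,0,0,0],[0,0,0,0,0,0],[0,0,0,0,0,0]]]'

```text
t: 4.9
ee_pos: [0.599, 0.139, 0.1351]
ee_rot: [-180.0, 0.0, 25.6]
force: [0.5, -0.7, -0.4]
finger_gap: -0.0001
finger_force: 0.0
```

>>> play_rows --series '[[[0,0,0,0,0,0],[0,0,0,0,0,0],[0,0,0,0,0,0],[0,0,0,0,0,0],[0,0,0,0,0,0],[0,0,0,0,0,0]]]'

```text
t: 5.5
ee_pos: [0.5995, 0.1391, 0.1353]
ee_rot: [-180.0, -0.0, 25.6]
force: [-0.6, -0.1, -0.5]
finger_gap: 0.0001
finger_force: 0.0
```

Run:
```python
from rig import manip
import cv2
im=manip.get_image("scene"); cv2.imwrite("pics/scene3.png",im[100:,200:,::-1])
print([(d["confidence"],d["location"]) for d in manip.mark_of("scene","isolator_bar")][:3])
s=manip.state();print(s["ee_pos"],s["force"])
```

```text
[(0.85, [0.6498, 0.1686, 0.1347])]
[0.59948918 0.13911845 0.13531746] [-0.78528445 -0.436421   -0.1066497 ]
```

View pics/scene3.png

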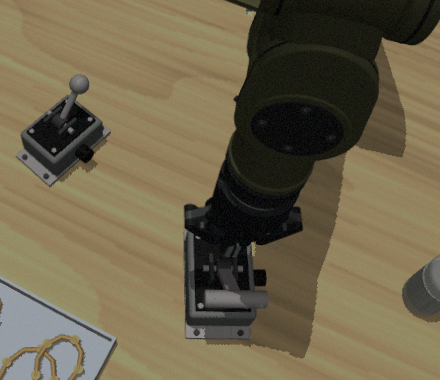

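The handle lies on its far stop, with the bar at crop (236,299) and free of the fingers. I'll back off and go up.

>>> play_rows --series '[[[-0.05,-0.022,0.1,0,0,0],[-0.07,-0.032,0.12,0,0,0],[-0.08,-0.035,0.12,0,0,0],[-0.1,-0.045,0.1,0,0,0],[-0.12,-0.054,0,0,0,0],[-0.12,-0.054,0,0,0,0],[0,0,0,0,0,0],[0,0,0,0,0,0]]]'

```text
t: 6.4
ee_pos: [0.4643, 0.0784, 0.2457]
ee_rot: [180.0, -0.1, 25.6]
force: [0.4, 0.3, -0.9]
finger_gap: -0.0001
finger_force: 0.0
```

Run:
```python
from rig import manip
import cv2
im=manip.get_image("scene"); cv2.imwrite("pics/scene4.png",im[100:,200:,::-1])
for n in("isolator_bar","vent_ball"): print([(d["confidence"],d["location"]) for d in manip.mark_of("scene",n)][:3])
s=manip.state();print(s["t"],s["ee_pos"],s["force"])
```

```text
[(0.92, [0.6527, 0.168, 0.1321])]
[(0.56, [0.4684, -0.1367, 0.1073])]
6.55 [0.46558826 0.07893108 0.2453709 ] [-0.41483538 -0.36862409  0.96580326]
```

View pics/scene4.png

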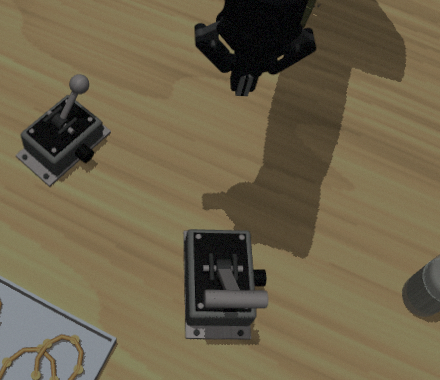

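The T-handle rests on the far stop (crop (236,299)), the vent lever is unchanged at (79,84), and the gripper is clear.

```bash
python3 -c "
from rig import manip
print(manip.sign_off())"
```

```text
the job is handed in; nothing more can be done
None
```

The isolator's T-handle is thrown right over and rests by itself on the off stop; the air-extraction switch was not touched, and the job was handed in after about 6.6 s of the 34 s allowed.

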